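File a lino block in the tightest slot of the graded rack that takes it

TASK

Pick up the lino block that stands on its long edge and offer its lower edge gently to the slots of the graded block rack one after another, beginning at the narrow end, until the first one takes it. Leave it standing upright there, fully down on the rack's floor and centred along the slot. Never force it: the sliding metal comb that sets the slots must stay where it is, and nothing else on the table may be disturbed.

Things in the scene. Friction and masses are not known exactly. Their poses are not given: they have to be found in the camera images.
- lino_block: brown lino printing block on a board, 90 x 120 x 22 mm (22.2 mm through), about 0.2 kg, standing on a 120 mm edge so that it is 90 mm high. Origin: centre of its back face (45 mm above the edge it stands on). Its own z axis is level and runs through its thickness, from the back face (z = 0) to the cut face (z = 22 mm); its y axis is level, along the 120 mm edge; its x axis points down
- block_top (a point): middle of the block's upper edge (half way through its thickness), 90 mm above its foot
- block_foot (a point): middle of the block's lower edge (half way through its thickness)
- block_rack: graded rack, fixed: wooden base 106 x 256 mm, five slots side by side along its y axis, narrowest at the -y end, each 4 mm wider than the one before. Slots run along x, centred on x = 0. Origin: centre of the base's underside, z up. A block stands on its floor at z = 20 mm. Dividers: 94 mm long, 8 mm thick, half-round noses, tops at z = 65 mm
- slot1 (a point): slot 1, the narrowest: point on the guide face (+y face of its fixed wooden divider) where the slot begins, mid length, at the height of the divider tops. The slot runs from here along the rack's +y to the next metal divider.
- slot2 (a point): slot 2: the same point on its guide face, 40 mm further along the rack's +y than slot 1's
- slot3 (a point): slot 3: the same point on its guide face, 84 mm further along the rack's +y than slot 1's
- slot4 (a point): slot 4: the same point on its guide face, 132 mm further along the rack's +y than slot 1's
- slot5 (a point): slot 5, the widest: the same point on its guide face, 184 mm further along the rack's +y than slot 1's
- comb_pull (a point): brass pull at the rack's +y end, end of the metal comb that slides along y and carries the metal dividers. The comb's setting differs each time, so slot widths are not known; the first slot that takes the block has 0 to 4 mm to spare. Held by a pinch screw: about 15 N along y makes it slip. The gap behind a metal divider (under 13 mm) is no slot
- glue_stick: bystander: standing glue stick, 27 mm across, 94 mm high; origin at the centre of its foot
- ink_jar_3: bystander: ink jar with red lid, 60 mm across, 77 mm high; origin at the centre of its foot
- gouge_1: bystander: lino gouge with wooden handle, 141 mm long, 20 mm high, lying; origin at its middle, underside

How it is judged:
By the outcome, as a careful person would: the job done as asked, in the order asked, and still so for the second after the job is handed in, with the robot touching nothing.
It also fails if it takes over 72 s, if anything falls off the work surface, if the arm or the gripper's body presses on something with over 40 N, if the wrist force passes 120 N, or if a joint passes its speed limit or range.

ROBOT

A 6-joint arm with a two-finger parallel gripper is mounted at the origin on the work surface; the furniture and walls round the work are solid. World frame = base frame: x ahead of the robot, y to its left, z up, the work surface at z = 0. Lengths are in m, angles in rad, forces in N, time in s.
With the tool pointing down it reaches from about 0.25 to 0.725 m from the base axis. Payload 4 kg.
Tool frame: the origin (TCP) lies midway between the tips of the shut fingers; the grasp point (between the pads) lies 19 mm behind it; z points along the fingers, y is the line along which they close (so a half turn about z gives the same grasp; the last joint's range is limited). The gripper opens to 85 mm and grips with 20 to 120 N. Pads are 22 mm wide; open, the fingers measure 114 mm over their backs; the gripper's body (76 mm by 85 mm) begins 54 mm behind the grasp point. The pads swing forward as they close: fully open they stand 13 mm farther back than shut.
Start: joints at [1.299, 0.241, 0.005, 1.335, 0, 1.571], TCP at [0.134, 0.482, 0.231] pointing down, gripper open.
Joint ranges: [-2.72, 2.72], [-1.05, 1.87], [-1.09, 1.28], [-1.99, 2.15], [-1.42, 1.44], [-3.14, 3.14]. Speed limits (rad/s): [2.79, 2.79, 3.14, 3.14, 3.14, 3.14].

INTERFACE

Orientations are given as a 3x3 rotation matrix whose columns are the frame's x, y, z axes.
In Python, from station import bot gives the robot as it stands.
- The arm moves only by the shell command python3 -m handwheel [OPENING], which reads ROWS from standard input. ROWS is one flat JSON list of numbers that holds 1 to 5 rows one after another, with no inner brackets; each row has 4 numbers: dx, dy, dz in m, then a turn about the tool's z in rad; each row is the pose to reach, as a shift and turn from the pose commanded when the command began, along the tool's axes at that moment; what a row does not reach only later rows make up. A row lasts 1/12 s, in which the tool goes at most 0.0417 m and 0.125 rad, less where a joint would pass 70% of its speed; a pose out of reach is approached as far as the arm can. OPENING is the opening from 0.0 (shut) to 1.0 (fully open), set as the command begins (- or left out keeps the last). The fingers move at their own pace and stop on an object; the grip force is fixed at half the most. Time passes only in rows, so rows that do not move let the fingers close. It prints the time, the measured TCP pose, the force, the opening and the grip force at its end. Input that does not fit is refused with a message, and nothing moves.
- bot.get_obs(): the state, without advancing time (a new reading comes with each control period).
- bot.capture(name): name is "side" or "top"; returns (picture, depth): 400x640x3 uint8, red, green, blue; 400x640 float32, m along the optical axis (not along the pixel's ray), 0 where there is no reading.
- bot.camera_params(name): a dict with "fx", "fy", "cx", "cy" (pixels), "k1" (the pictures are not rectified: a ray, as slopes to the right and down, at radius r is drawn at 1 + k1 r^2 times it, then the intrinsics apply), "world_to_cam" (4x4, takes a point from world to camera coordinates). Camera axes: x right, y down, z forward; pixel columns grow to the right and rows downward; lengths in m; the calibration is good to about 2 mm. A picture is of the moment at which its call begins. camera_params takes no time and is no camera call.
- bot.close_job(): hands the job in; it is judged then, once.
The state is a dict: "t": time; "joint_pos": joint angles; "joint_velocities": joint speeds; "joint_efforts": joint torques, N m; "position": TCP position; "eef_rot": TCP orientation; "ft_force": force on the tool from outside, world axes, zero at the start; "wrist_torque": the same for the moment, N m; "width": opening from 0.0 (shut) to 1.0 (fully open); "grasp_force": force on a finger pad.
Only numpy, scipy, OpenCV 4.12 (cv2) and the standard library are available. Lean on these libraries where they do the work, as an engineer would, in place of code of your own. Each camera call takes 0.05 s, during which the arm holds its last target. There are 200 camera calls.

## Working session

There is one attempt and no reset: what is moved stays moved. The work goes in short steps, Python scripts to look and compute and a shell command to move; the robot and the scene stay as the last step left them, time stands still between calls to the robot, and variables do not carry over. Pictures are saved under pics/ and viewed, at most 10 in all, crops included, and the job is handed in when it is done.

```bash
ls; mkdir -p pics; cat > h.py <<'E'
import numpy as np, cv2
from station import bot
def world(name, depth):
    p=bot.camera_params(name); h,w=depth.shape
    u,v=np.meshgrid(np.arange(w),np.arange(h))
    K=np.array([[p['fx'],0,p['cx']],[0,p['fy'],p['cy']],[0,0,1.]])
    pts=np.stack([u,v],-1).reshape(-1,1,2).astype(np.float64)
    n=cv2.undistortPoints(pts,K,np.array([p['k1'],0,0,0.])).reshape(h,w,2)
    c=np.dstack([n*depth[...,None],depth])
    T=np.linalg.inv(np.array(p['world_to_cam']))
    W=c@T[:3,:3].T+T[:3,3]; W[depth==0]=np.nan
    return W
def project(name,P):
    p=bot.camera_params(name); T=np.array(p['world_to_cam'])
    K=np.array([[p['fx'],0,p['cx']],[0,p['fy'],p['cy']],[0,0,1.]])
    r=cv2.Rodrigues(T[:3,:3])[0]
    return cv2.projectPoints(np.atleast_2d(P).astype(float),r,T[:3,3],K,np.array([p['k1'],0,0,0.]))[0][:,0]
E
python3 - <<'E'
from h import *
for n in('top','side'):
    im,d=bot.capture(n); cv2.imwrite(f'pics/{n}0.png',im[...,::-1]); np.save(f'{n}0.npy',world(n,d))
    p=bot.camera_params(n); print(n,p['fx'],p['k1'],np.linalg.inv(np.array(p['world_to_cam'])).round(3).tolist())
o=bot.get_obs(); print(o)
E
```

```text
pics
top 419.8179461984047 -0.10743299327448012 [[0.008, -0.995, 0.101, 0.445], [-1.0, -0.007, 0.011, 0.023], [-0.01, -0.102, -0.995, 1.009], [0.0, 0.0, 0.0, 1.0]]
side 390.5965621349682 -0.08819461733182904 [[-0.97, -0.088, 0.225, 0.343], [-0.241, 0.387, -0.89, 0.815], [-0.009, -0.918, -0.397, 0.416], [0.0, 0.0, 0.0, 1.0]]
{'t': 0.1, 'joint_pos': array([1.29903035e+00, 2.41342162e-01, 3.88485168e-03, 1.33520081e+00,
       1.52836341e-05, 1.57079139e+00]), 'joint_velocities': array([-8.55989880e-04, -1.66825370e-03,  2.75191341e-03,  9.33135567e-06,
       -1.08668052e-04,  8.12362365e-04]), 'joint_efforts': array([ 1.43008070e-03, -3.73137903e+01,  2.53010434e+01,  1.08947960e-02,
        1.18694188e-04,  5.41878563e-06]), 'position': array([0.13406348, 0.48111729, 0.2305096 ]), 'eef_rot': array([[-9.63299669e-01,  2.68427797e-01, -5.14489957e-04],
       [ 2.68428289e-01,  9.63298008e-01, -1.78936147e-03],
       [ 1.52927929e-05, -1.86179497e-03, -9.99998267e-01]]), 'ft_force': array([-0.4170204 , -0.47386638,  0.7075773 ]), 'wrist_torque': array([-0.01267963,  0.02119781,  0.0079548 ]), 'grasp_force': 0.0, 'width': 1.00222239935459}
```

View pics/top0.png

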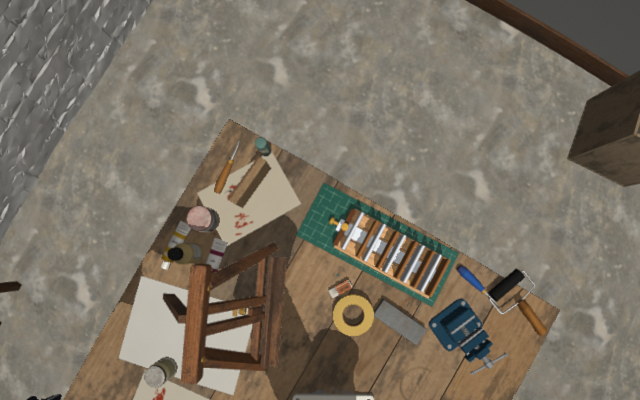

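View pics/side0.png

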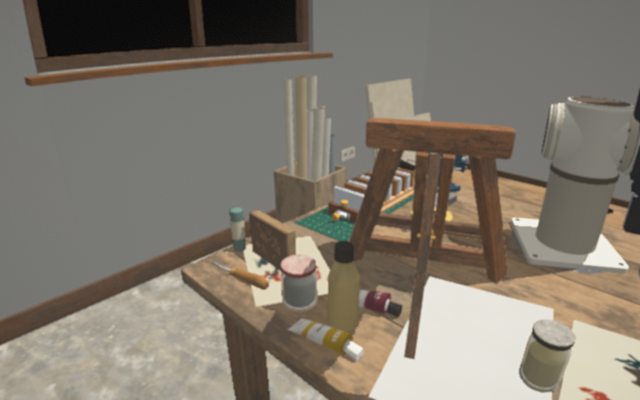

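The top view shows the lino block at about (250,182), beside the gouge at (227,168), the glue stick at (263,146) and the ink jar at (202,218). The rack runs from its pull at (338,225) to its narrow end at about (440,275). A wooden trestle at (235,310) stands between the arm and the work. The arm itself is out of view.

```bash
python3 - <<'E'
from h import *
im=cv2.imread('pics/top0.png'); W=np.load('top0.npy')
a=cv2.resize(im[120:250,160:330],None,fx=3.5,fy=3.5,interpolation=cv2.INTER_CUBIC)
b=cv2.resize(im[180:310,300:470],None,fx=3.5,fy=3.5,interpolation=cv2.INTER_CUBIC)
cv2.imwrite('pics/crop1.png',cv2.resize(np.vstack([a[:,:]]),(785,600)));cv2.imwrite('pics/crop2.png',cv2.resize(b,(785,600)))
z=W[...,2]; 
for nm,(u0,u1,v0,v1) in dict(frame=(150,300,235,390),block=(225,280,155,212),glue=(250,275,135,160),jar=(185,222,200,235),gouge=(210,240,135,195),rack=(320,460,195,305)).items():
    s=W[v0:v1,u0:u1].reshape(-1,3); s=s[np.isfinite(s[:,2])&(s[:,2]>.012)]
    print(nm,len(s),np.percentile(s,[1,50,99],axis=0).round(3).tolist(), np.histogram(s[:,2],bins=np.arange(0.01,.4,.02))[0])
# block top
s=W[155:212,225:280].reshape(-1,3); s=s[(abs(s[:,2]-.09)<.01)]
print('z',np.median(s[:,2])); r=cv2.minAreaRect((s[:,:2]*1000).astype(np.float32)); print(r, cv2.boxPoints(r))
zz=np.nan_to_num(W[...,2]); 
# all high things
for zt in (.05,.1,.2,.3):
    m=((zz>zt)&(W[...,0]>0)&(W[...,0]<.9)).astype(np.uint8)
    n,l,st,c=cv2.connectedComponentsWithStats(m)
    for i in range(1,n):
        if st[i,4]>30:
            q=W[l==i]; print(zt,st[i].tolist(),q.min(0).round(3),q.max(0).round(3))
E
```

```text
frame 10662 [[0.142, 0.115, 0.014], [0.315, 0.22, 0.119], [0.448, 0.404, 0.299]] [ 672  304 1009 1875 1276  382  460  334  358  379  406  406  372  368
 2061    0    0    0    0]
block 890 [[0.538, 0.158, 0.013], [0.589, 0.196, 0.087], [0.639, 0.264, 0.092]] [101  93 104 492 100   0   0   0   0   0   0   0   0   0   0   0   0   0
   0]
glue 216 [[0.637, 0.155, 0.019], [0.668, 0.166, 0.089], [0.687, 0.181, 0.095]] [13 23 20 84 76  0  0  0  0  0  0  0  0  0  0  0  0  0  0]
jar 678 [[0.476, 0.277, 0.016], [0.504, 0.299, 0.074], [0.532, 0.333, 0.078]] [ 43  59  87 489   0   0   0   0   0   0   0   0   0   0   0   0   0   0
   0]
gouge 227 [[0.558, 0.214, 0.012], [0.588, 0.269, 0.017], [0.63, 0.289, 0.091]] [159   0   0  61   7   0   0   0   0   0   0   0   0   0   0   0   0   0
   0]
rack 4920 [[0.311, -0.253, 0.012], [0.426, -0.122, 0.031], [0.52, 0.001, 0.068]] [2392  695 1831    2    0    0    0    0    0    0    0    0    0    0
    0    0    0    0    0]
z 0.08861119500413384
((591.2761840820312, 196.95570373535156), (23.214168548583984, 120.22223663330078), 55.73871612548828) [[535
[... 1304 characters left out ...]
0.05 ] [0.175 0.423 0.086]
0.05 [41, 394, 21, 6, 75] [0.146 0.518 0.239] [0.161 0.534 0.292]
0.05 [26, 396, 11, 4, 34] [0.16  0.538 0.289] [0.167 0.55  0.311]
0.1 [167, 246, 20, 16, 237] [0.408 0.324 0.1  ] [0.441 0.354 0.142]
0.1 [167, 251, 95, 133, 5562] [0.177 0.16  0.1  ] [0.432 0.364 0.302]
0.1 [461, 329, 28, 25, 248] [ 0.216 -0.332  0.1  ] [ 0.266 -0.272  0.108]
0.1 [41, 394, 21, 6, 75] [0.146 0.518 0.239] [0.161 0.534 0.292]
0.1 [26, 396, 11, 4, 34] [0.16  0.538 0.289] [0.167 0.55  0.311]
0.2 [173, 264, 62, 120, 3797] [0.209 0.197 0.2  ] [0.411 0.314 0.302]
0.2 [41, 394, 21, 6, 75] [0.146 0.518 0.239] [0.161 0.534 0.292]
0.2 [26, 396, 11, 4, 34] [0.16  0.538 0.289] [0.167 0.55  0.311]
```

View pics/crop2.png

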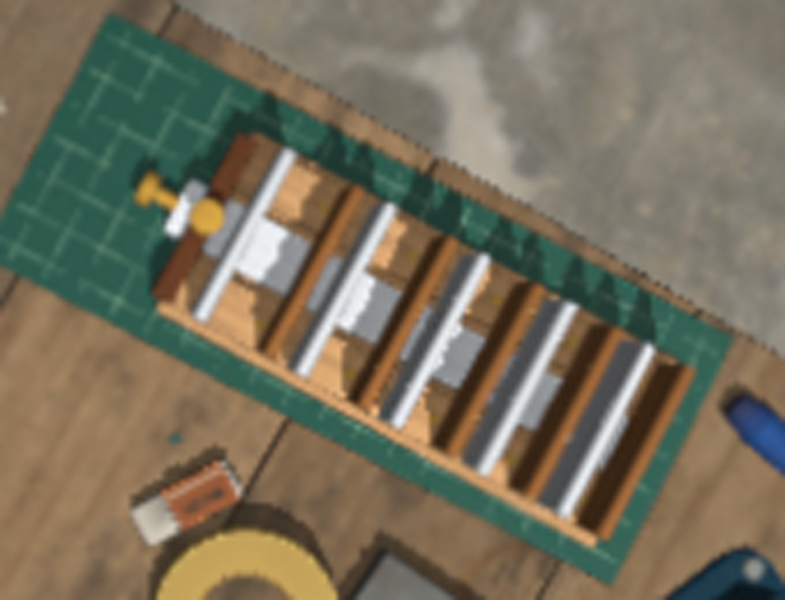

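View pics/crop1.png

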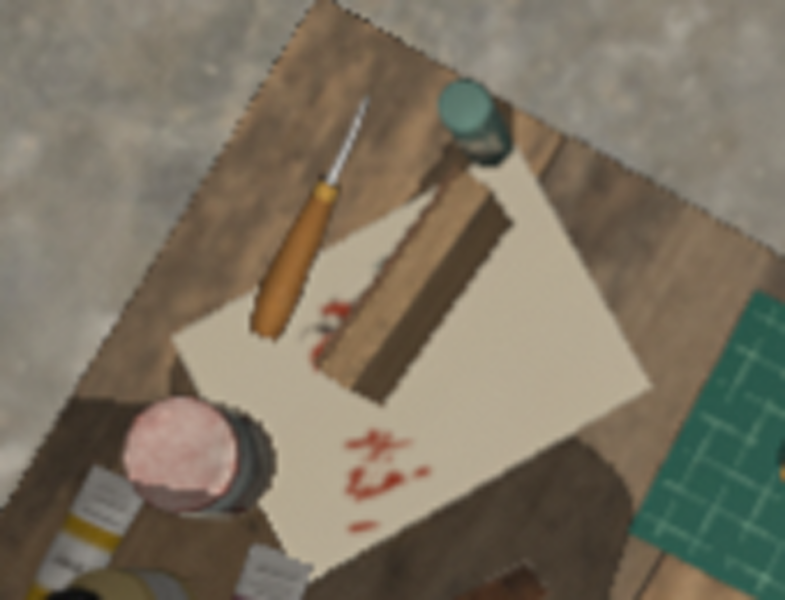

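The crops show the slots running right to left, from the narrow slot 1 at the lower right: brown wooden divider, grey metal divider, and so on up to the pull. The block's top edge, the glue stick at its far end, the gouge and the jar are all clear. Next I'll fit the dividers.

```bash
cat > rack.py <<'E'
from h import *
def fit(W,im,lo=.058,hi=.074,verbose=True):
    z=np.nan_to_num(W[...,2]); roi=np.zeros(z.shape,bool); roi[195:310,325:462]=True
    m=((z>.05)&roi).astype(np.uint8); n,l,st,_=cv2.connectedComponentsWithStats(m)
    L=[]
    for i in range(1,n):
        if not 100<st[i,4]<300: continue
        k=(l==i)&(z>lo)&(z<hi); q=W[k]; c=q.mean(0); vx,vy,x0,y0=cv2.fitLine(q[:,:2].astype(np.float32),cv2.DIST_HUBER,0,.001,.001).ravel()
        L.append((c,np.degrees(np.arctan2(vy,vx)),len(q),im[k].mean(0)))
    return sorted(L,key=lambda a:a[0][1])
E
python3 - <<'E'
from rack import *
W=[];
for i in range(6):
    im,d=bot.capture('top'); W.append(world('top',d))
W=np.nanmedian(np.array(W),0); np.save('Wm.npy',W)
L=fit(W,im); ang=np.radians(np.median([a[1] for a in L])); print(np.degrees(ang))
n=np.array([-np.sin(ang),np.cos(ang)]); t=np.array([np.cos(ang),np.sin(ang)])
for lo in(.05,.06,.063):
  print(lo)
  for c,a,N,col in fit(W,im,lo): print(c.round(4),round(a,2),N,col.astype(int),'n',round(c[:2]@n*1e3,1),'t',round(c[:2]@t*1e3,1))
# extents along t of the dividers
z=np.nan_to_num(W[...,2]); k=np.zeros(z.shape,bool);k[195:310,325:462]=True
q=W[k&(z>.06)][:,:2]@t; print('t ext',np.percentile(q,[.5,50,99.5]))
for rng in((.084,.1),):
  s=W[155:212,225:280].reshape(-1,3); s=s[(s[:,2]>rng[0])&(s[:,2]<rng[1])]; r=cv2.minAreaRect((s[:,:2]*1000).astype(np.float32)); print(r,s.mean(0))
E
```

```text
-28.324755
0.05
[ 0.3754 -0.2344  0.0621] -28.52 207 [109  74  43] n -28.2 t 441.7
[ 0.3865 -0.2149  0.0623] -28.94 200 [154 156 158] n -5.8 t 442.2
[ 0.3948 -0.1989  0.0624] -28.49 198 [110  73  42] n 12.3 t 441.9
[ 0.4055 -0.1765  0.0625] -27.86 189 [169 170 171] n 37.0 t 440.7
[ 0.4153 -0.1612  0.0628] -27.6 191 [121  81  48] n 55.2 t 442.1
[ 0.4294 -0.1343  0.063 ] -28.36 185 [169 170 172] n 85.5 t 441.7
[ 0.4379 -0.1184  0.0632] -28.29 179 [121  80  46] n 103.5 t 441.6
[ 0.4539 -0.0881  0.0637] -28.3 168 [170 172 174] n 137.8 t 441.3
[ 0.4624 -0.0724  0.0637] -28.19 168 [124  82  47] n 155.7 t 441.4
[ 0.4804 -0.0389  0.0643] -28.17 155 [177 179 180] n 193.7 t 441.3
0.06
[ 0.3755 -0.2353  0.0643] -29.35 157 [125  86  51] n -29.0 t 442.2
[ 0.3864 -0.2157  0.0644] -29.02 155 [176 178 181] n -6.5 t 442.5
[ 0.3944 -0.1995  0.0644] -28.48 153 [125  83  48] n 11.5 t 441.8
[ 0.4051 -0.177   0.0642] -27.58 153 [187 188 189] n 36.4 t 440.6
[ 0.4151 -0.1618  0.0646] -28.12 155 [135  91  54] n 54.5 t 442.2
[ 0.4291 -0.1347  0.0644] -28.14 158 [184 185 187] n 85.0 t 441.7
[ 0.4374 -0.1187  0
[... 394 characters left out ...]
6 -0.1996  0.0649] -28.54 129 [135  89  52] n 11.1 t 441.2
[ 0.4046 -0.1771  0.0648] -27.9 125 [198 199 200] n 36.1 t 440.2
[ 0.4155 -0.1624  0.0649] -28.02 135 [141  95  57] n 54.2 t 442.8
[ 0.4296 -0.1354  0.0649] -28.33 131 [197 199 201] n 84.7 t 442.4
[ 0.4375 -0.119   0.0649] -28.08 134 [139  92  52] n 102.8 t 441.6
[ 0.4531 -0.0883  0.0649] -28.29 134 [189 192 194] n 137.2 t 440.7
[ 0.4621 -0.0729  0.065 ] -28.06 132 [135  89  51] n 155.1 t 441.4
[ 0.4801 -0.0391  0.065 ] -28.06 130 [186 189 191] n 193.4 t 441.2
t ext [0.39558713 0.44158134 0.48816927]
((591.4207763671875, 197.090087890625), (22.298402786254883, 120.07502746582031), 55.52466583251953) [0.58937836 0.19820397 0.0885822 ]
```

```bash
echo '[0, 0, -0.04, 0, 0, 0, -0.08, 0, 0, 0, -0.12, 0, 0, 0, -0.13, 0]' | python3 -m handwheel 1.0
echo '[-0.037, -0.011, 0, 0, -0.074, -0.022, 0, 0, -0.111, -0.033, 0, 0, -0.148, -0.043, 0, 0, -0.185, -0.054, 0, 0]' | python3 -m handwheel
echo '[-0.037, -0.011, 0, 0, -0.074, -0.022, 0, 0, -0.111, -0.033, 0, 0, -0.148, -0.043, 0, 0, -0.185, -0.054, 0, 0]' | python3 -m handwheel
echo '[-0.037, -0.011, 0, 0, -0.074, -0.022, 0, 0, -0.111, -0.033, 0, 0, -0.146, -0.043, 0, 0, -0.146, -0.043, 0, 0]' | python3 -m handwheel
echo '[0, 0, 0.02, 0.11, 0, 0, 0.04, 0.22, 0, 0, 0.06, 0.33, 0, 0, 0.06, 0.33]' | python3 -m handwheel
cat > st.py <<'E'
from h import *
import sys
o=bot.get_obs(); R=o['eef_rot']; p=o['position']
print('t',round(o['t'],2),'p',p.round(4),'yaw_y',np.degrees(np.arctan2(R[1,1],R[0,1])).round(2),'tilt',R[:2,2].round(4),'F',o['ft_force'].round(1),'w',round(o['width'],3),'eff',o['joint_efforts'].round(1))
if len(sys.argv)>3:
    g=np.array(list(map(float,sys.argv[1:4]))); print('tool delta',(R.T@(g-p)).round(4))
E
python3 st.py .5914 .1971 .056
```

```text
t: 0.73
position: [0.1346, 0.4832, 0.368]
eef_rot: [[-0.963, 0.268, 0.003], [0.268, 0.963, 0.01], [0.0, 0.01, -1.0]]
ft_force: [0.2, -0.2, 0.7]
width: 1.001
grasp_force: 0.0
t: 1.15
position: [0.2991, 0.379, 0.3615]
eef_rot: [[-0.963, 0.268, 0.0], [0.268, 0.963, 0.001], [-0.0, 0.001, -1.0]]
ft_force: [0.4, 0.9, 0.6]
width: 1.0
grasp_force: 0.0
t: 1.57
position: [0.4631, 0.277, 0.3615]
eef_rot: [[-0.963, 0.269, 0.0], [0.269, 0.963, 0.0], [-0.0, 0.0, -1.0]]
ft_force: [-0.3, 0.6, -0.5]
width: 1.001
grasp_force: 0.0
t: 1.98
position: [0.5955, 0.1932, 0.3575]
eef_rot: [[-0.961, 0.275, -0.002], [0.275, 0.961, -0.003], [0.001, -0.004, -1.0]]
ft_force: [-0.5, 0.5, -1.8]
width: 1.0
grasp_force: 0.0
t: 2.32
position: [0.5886, 0.1971, 0.2963]
eef_rot: [[-0.823, 0.568, -0.009], [0.568, 0.823, -0.003], [0.006, -0.007, -1.0]]
ft_force: [0.1, -0.2, -0.5]
width: 0.998
grasp_force: 0.0
t 2.32 p [0.5886 0.1971 0.2963] yaw_y 55.41 tilt [-0.0087 -0.0028] F [ 0.1 -0.2 -0.5] w 0.998 eff [ -0.2 -54.5  28.   -0.6  -0.    0.8]
tool delta [-0.0036  0.0034  0.2402]
```

```bash
echo '[0, 0, 0.04, 0, 0, 0, 0.08, 0, 0, 0, 0.11, 0, 0, 0, 0.13, 0, 0, 0, 0.13, 0]' | python3 -m handwheel >/dev/null
echo '[0, 0, 0, 0, 0, 0, 0, 0, 0, 0, 0, 0]' | python3 -m handwheel >/dev/null; python3 st.py .5914 .1971 .056
```

```text
t 2.98 p [0.5924 0.1984 0.1744] yaw_y 55.57 tilt [0.0049 0.0016] F [-0.1 -0.7  0.3] w 1.001 eff [  0.  -49.   24.7   0.    0.   -0. ]
tool delta [ 0.0005 -0.0021  0.1183]
```

```bash
echo '[0, -0.001, 0.035, 0, 0, -0.001, 0.07, 0, 0, -0.001, 0.1, 0, 0, -0.001, 0.118, 0, 0, -0.001, 0.118, 0]' | python3 -m handwheel
echo '[0, 0, 0, 0, 0, 0, 0, 0]' | python3 -m handwheel >/dev/null; python3 st.py .5914 .1971 .056
```

```text
t: 3.4
position: [0.588, 0.1961, 0.0503]
eef_rot: [[-0.825, 0.566, -0.006], [0.566, 0.825, -0.002], [0.004, -0.005, -1.0]]
ft_force: [-0.8, 0.0, -0.6]
width: 1.001
grasp_force: 0.0
t 3.57 p [0.5923 0.1975 0.0561] yaw_y 55.53 tilt [0.0045 0.0015] F [-0.5  0.1  0.3] w 0.998 eff [ -0.  -49.6  21.8   0.1  -0.   -0. ]
tool delta [ 0.0005 -0.0008  0.0001]
```

```bash
echo '[0, 0, 0, 0, 0, 0, 0, 0, 0, 0, 0, 0, 0, 0, 0, 0, 0, 0, 0, 0]' | python3 -m handwheel 0.0
echo '[0, 0, 0, 0, 0, 0, 0, 0, 0, 0, 0, 0, 0, 0, 0, 0]' | python3 -m handwheel
```

```text
t: 3.98
position: [0.5904, 0.1969, 0.0539]
eef_rot: [[-0.824, 0.566, 0.001], [0.566, 0.824, 0.0], [-0.001, 0.001, -1.0]]
ft_force: [-0.6, 0.3, 0.6]
width: 0.296
grasp_force: 0.0
t: 4.32
position: [0.5906, 0.197, 0.0539]
eef_rot: [[-0.824, 0.566, 0.001], [0.566, 0.824, 0.0], [-0.001, 0.001, -1.0]]
ft_force: [-0.9, -0.1, 3.8]
width: 0.254
grasp_force: 59.4
```

```bash
echo '[0, 0, -0.02, 0, 0, 0, -0.05, 0, 0, 0, -0.09, 0, 0, 0, -0.13, 0, 0, 0, -0.146, 0]' | python3 -m handwheel
echo '[-0.004, -0.03, 0, 0, -0.009, -0.065, 0, 0, -0.014, -0.1, 0, 0, -0.019, -0.135, 0, 0, -0.024, -0.17, 0, 0]' | python3 -m handwheel >/dev/null
echo '[-0.005, -0.035, 0, 0, -0.01, -0.07, 0, 0, -0.015, -0.105, 0, 0, -0.02, -0.14, 0, 0, -0.025, -0.175, 0, 0]' | python3 -m handwheel >/dev/null
echo '[-0.005, -0.035, 0, 0, -0.01, -0.07, 0, 0, -0.014, -0.1, 0, 0, -0.017, -0.121, 0, 0, -0.017, -0.121, 0, -0.11]' | python3 -m handwheel >/dev/null
echo '[0, 0, 0, 0, 0, 0, 0, 0, 0, 0, 0, 0, 0, 0, 0, 0, 0, 0, 0, 0]' | python3 -m handwheel 
python3 - <<'E'
from rack import *
im,d=bot.capture('top'); cv2.imwrite('pics/top1.png',im[...,::-1]); 
Ws=[world('top',bot.capture('top')[1]) for _ in range(4)]; W=np.nanmedian(np.array(Ws),0); np.save('W1.npy',W)
cv2.imwrite('pics/c3.png',cv2.resize(im[170:340,300:520,::-1],(770,595),interpolation=cv2.INTER_CUBIC))
E
python3 st.py
```

```text
t: 4.73
position: [0.5919, 0.1973, 0.2046]
eef_rot: [[-0.824, 0.566, 0.006], [0.566, 0.824, 0.002], [-0.004, 0.005, -1.0]]
ft_force: [1.4, 0.2, -1.0]
width: 0.253
grasp_force: 59.3
t: 6.4
position: [0.381, -0.224, 0.1992]
eef_rot: [[-0.882, 0.472, -0.0], [0.472, 0.882, 0.0], [0.0, 0.0, -1.0]]
ft_force: [0.3, 0.4, -2.1]
width: 0.251
grasp_force: 59.7
t 6.65 p [ 0.3809 -0.2244  0.1993] yaw_y 61.85 tilt [ 0.     -0.0001] F [-0.3  0.3 -2. ] w 0.253 eff [  0.  -32.5  25.1   0.    0.    0. ]
```

View pics/c3.png

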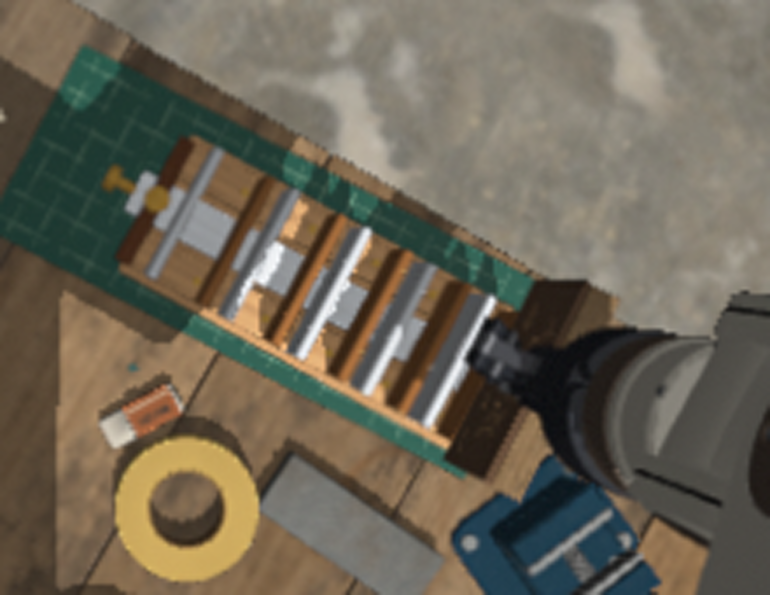

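The block hangs over the narrow end of the rack, its top edge at crop pixels (480,470) to (585,285), parallel to the dividers. Now I'll measure how it sits in the hand.

```bash
python3 - <<'E'
from rack import *
W=np.load('W1.npy'); a=np.radians(-28.2); t=np.array([np.cos(a),np.sin(a)]); n=np.array([-np.sin(a),np.cos(a)])
p=np.array([.3809,-.2244]); 
N=W[...,:2]@n-p@n; T=W[...,:2]@t-p@t; z=W[...,2]
box=(abs(N)<.03)&(abs(T)<.075)
top=box&(abs(z-.2353)<.004)
q=W[top]; 
for e in (-1,1):
    k=top&(T*e>.03); print('end',e,k.sum(),'N',np.percentile(N[k],[2,50,98]).round(4),'T',np.percentile(T[k]*e,[98,100]).round(4),'z',np.median(z[k]))
f=box&(z>.15)&(z<.228)&(N>0)
A=np.c_[T[f],z[f]-.19,np.ones(f.sum())]; c,*_=np.linalg.lstsq(A,N[f],rcond=None); print('face',f.sum(),c.round(4),'yaw deg',np.degrees(np.arctan(c[0])), 'tilt deg',np.degrees(np.arctan(c[1])), 'res',np.std(N[f]-A@c))
print('T ext of face',np.percentile(T[f],[1,99]))
print('slot geometry at -28.2:')
W0=np.load('Wm.npy'); im=cv2.imread('pics/top0.png')
for c0,an,_,_ in fit(W0,im,.062): print((c0[:2]@n*1e3).round(1),(c0[:2]@t*1e3).round(1))
k=(W0[...,2]>.06); k[:195]=0;k[310:]=0;k[:,:325]=0;k[:,462:]=0
print(np.percentile(W0[k][:,:2]@t*1e3,[0,1,50,99,100]))
print('tcp n,t',p@n*1e3,p@t*1e3)
E
```

```text
end -1 204 N [-0.0092  0.0018  0.0122] T [0.06  0.061] z 0.23393070511689912
end 1 164 N [-0.0097  0.0028  0.0122] T [0.0594 0.0605] z 0.23396530602386048
face 527 [0.0043 0.0124 0.012 ] yaw deg 0.24536491845773015 tilt deg 0.7104485319040932 res 0.0010932336427185614
T ext of face [-0.05915895  0.05823677]
slot geometry at -28.2:
-30.2 441.5
-7.7 442.7
10.4 441.6
35.2 439.9
53.4 442.6
83.9 441.6
101.9 442.0
136.3 442.1
154.4 442.2
192.6 442.2
[395.13031189 396.19957338 441.80307416 487.95512694 489.16775106]
tcp n,t -17.76990830476158 441.72887652817127
```

```bash
echo '[0, -0.002, 0.02, 0, 0, -0.002, 0.045, 0, 0, -0.002, 0.065, 0, 0, -0.002, 0.073, 0, 0, -0.002, 0.074, 0]' | python3 -m handwheel >/dev/null
echo '[0, 0, 0, 0, 0, 0, 0, 0, 0, 0, 0, 0, 0, 0, 0, 0]' | python3 -m handwheel; python3 st.py
```

```text
t: 7.4
position: [0.3807, -0.2269, 0.1265]
eef_rot: [[-0.881, 0.472, 0.002], [0.472, 0.881, -0.001], [-0.002, -0.0, -1.0]]
ft_force: [2.0, -0.8, -1.5]
width: 0.252
grasp_force: 59.6
t 7.4 p [ 0.3807 -0.2269  0.1265] yaw_y 61.82 tilt [ 0.0021 -0.0013] F [ 2.  -0.8 -1.5] w 0.252 eff [  0.  -33.5  23.1  -0.    0.    0. ]
```

```bash
echo '[0, 0, 0.001, 0, 0, 0, 0.002, 0, 0, 0, 0.003, 0, 0, 0, 0.004, 0, 0, 0, 0.004, 0]' | python3 -m handwheel | egrep 'pos|force'
echo '[0, 0, 0, 0, 0, 0, 0.001, 0, 0, 0, 0.001, 0, 0, 0, 0.001, 0, 0, 0, 0.001, 0]' | python3 -m handwheel | egrep 'pos|force'
```

```text
position: [0.3796, -0.2263, 0.1211]
ft_force: [0.3, -0.5, -1.5]
grasp_force: 59.6
position: [0.3799, -0.2265, 0.1207]
ft_force: [-2.0, 1.1, 3.8]
grasp_force: 60.4
```

```bash
echo '[0, 0, 0, 0, 0, 0, 0, 0, 0, 0, 0, 0]' | python3 -m handwheel | egrep 'pos|force'
echo '[0, 0, 0.0005, 0, 0, 0, 0.001, 0, 0, 0, 0.001, 0, 0, 0, 0.001, 0]' | python3 -m handwheel | egrep 'pos|force'
```

```text
position: [0.3799, -0.2265, 0.1207]
ft_force: [-1.2, 0.9, 5.5]
grasp_force: 60.5
position: [0.38, -0.2265, 0.1207]
ft_force: [-3.6, 2.8, 12.5]
grasp_force: 61.9
```

```bash
echo '[0, 0, -0.01, 0, 0, 0, -0.02, 0, 0, 0.02, -0.02, 0, 0, 0.037, -0.02, 0, 0, 0.042, -0.02, 0]' | python3 -m handwheel | egrep 'pos|force'
echo '[0, 0, 0.005, 0, 0, 0, 0.010, 0, 0, 0, 0.013, 0, 0, 0, 0.013, 0, 0, 0, 0.013, 0]' | python3 -m handwheel | egrep 'pos|force'
echo '[0, 0, 0, 0, 0, 0, 0, 0, 0, 0, 0, 0]' | python3 -m handwheel >/dev/null; python3 st.py
```

```text
position: [0.4004, -0.1881, 0.139]
ft_force: [-0.3, -0.2, -1.0]
grasp_force: 59.5
position: [0.399, -0.1897, 0.1257]
ft_force: [0.6, -0.6, -0.9]
grasp_force: 59.6
t 9.9 p [ 0.3997 -0.1897  0.1265] yaw_y 61.8 tilt [ 0.0004 -0.0003] F [-1.  -0.2 -2. ] w 0.254 eff [ -0.  -33.5  23.1   0.   -0.   -0. ]
```

```bash
echo '[0, 0, 0.001, 0, 0, 0, 0.002, 0, 0, 0, 0.003, 0, 0, 0, 0.004, 0, 0, 0, 0.005, 0]' | python3 -m handwheel | egrep 'pos|force'
echo '[0, 0, 0, 0, 0, 0, 0.001, 0, 0, 0, 0.001, 0, 0, 0, 0.001, 0, 0, 0, 0.001, 0]' | python3 -m handwheel | egrep 'pos|force'; echo '[0, 0, 0, 0, 0, 0, 0, 0, 0, 0, 0, 0]' | python3 -m handwheel | egrep 'pos|force'
```

```text
position: [0.3997, -0.1893, 0.1212]
ft_force: [0.1, 0.2, -2.3]
grasp_force: 59.6
position: [0.3997, -0.1894, 0.1204]
ft_force: [0.0, 0.1, -0.9]
grasp_force: 60.0
position: [0.3997, -0.1894, 0.1204]
ft_force: [0.3, 0.4, -0.9]
grasp_force: 60.0
```

```bash
echo '[0, 0, 0.0005, 0, 0, 0, 0.001, 0, 0, 0, 0.001, 0, 0, 0, 0.001, 0, 0, 0, 0.001, 0]' | python3 -m handwheel | egrep 'pos|force'
```

```text
position: [0.3998, -0.1895, 0.1202]
ft_force: [-2.4, 1.3, 5.7]
grasp_force: 61.0
```

```bash
echo '[0, 0, -0.01, 0, 0, 0, -0.02, 0, 0, 0.022, -0.02, 0, 0, 0.041, -0.02, 0, 0, 0.046, -0.02, 0]' | python3 -m handwheel | egrep 'pos|force'
echo '[0, 0, 0.005, 0, 0, 0, 0.010, 0, 0, 0, 0.013, 0, 0, 0, 0.013, 0, 0, 0, 0.013, 0]' | python3 -m handwheel | egrep 'pos|force'
echo '[0, 0, 0, 0, 0, 0, 0.001, 0, 0, 0, 0.002, 0, 0, 0, 0.003, 0, 0, 0, 0.003, 0]' | python3 -m handwheel | egrep 'pos|force'
echo '[0, 0, 0, 0, 0, 0, 0, 0, 0, 0, 0, 0, 0, 0, 0, 0]' | python3 -m handwheel >/dev/null; python3 st.py
```

```text
position: [0.4223, -0.1474, 0.1394]
ft_force: [-0.1, 0.7, -1.7]
grasp_force: 59.6
position: [0.4206, -0.1493, 0.1257]
ft_force: [-0.7, 0.0, -1.2]
grasp_force: 59.7
position: [0.4213, -0.1489, 0.1232]
ft_force: [-0.3, 1.0, -2.4]
grasp_force: 59.7
t 12.98 p [ 0.4214 -0.1488  0.1234] yaw_y 61.82 tilt [ 0.0001 -0.    ] F [ 0.4  0.2 -1.2] w 0.253 eff [ -0.  -34.1  23.    0.   -0.   -0. ]
```

```bash
echo '[0, 0, 0.0005, 0, 0, 0, 0.001, 0, 0, 0, 0.0015, 0, 0, 0, 0.002, 0, 0, 0, 0.0025, 0]' | python3 -m handwheel | egrep 'pos|ft'
echo '[0, 0, 0, 0, 0, 0, 0.0005, 0, 0, 0, 0.001, 0, 0, 0, 0.001, 0, 0, 0, 0.001, 0]' | python3 -m handwheel | egrep 'pos|ft'; echo '[0, 0, 0.0003, 0, 0, 0, 0.0006, 0, 0, 0, 0.001, 0, 0, 0, 0.001, 0, 0, 0, 0.001, 0]' | python3 -m handwheel | egrep 'pos|ft'
```

```text
position: [0.4214, -0.1488, 0.1207]
ft_force: [-0.5, 0.5, -2.0]
position: [0.4214, -0.1488, 0.1198]
ft_force: [0.1, 0.5, -1.1]
position: [0.4213, -0.1488, 0.1188]
ft_force: [0.9, 0.1, -2.0]
```

```bash
echo '[0, 0, 0.0003, 0, 0, 0, 0.0006, 0, 0, 0, 0.001, 0, 0, 0, 0.001, 0, 0, 0, 0.001, 0]' | python3 -m handwheel | egrep 'pos|ft'; echo '[0, 0, 0.0003, 0, 0, 0, 0.0005, 0, 0, 0, 0.0005, 0, 0, 0, 0.0005, 0, 0, 0, 0.0005, 0]' | python3 -m handwheel | egrep 'pos|ft'
```

```text
position: [0.4214, -0.149, 0.1178]
ft_force: [-0.8, -0.4, -1.4]
position: [0.4213, -0.1491, 0.1173]
ft_force: [-0.5, -2.8, -0.1]
```

```bash
echo '[0, -0.0003, 0, 0, 0, -0.0005, 0, 0, 0, -0.0005, 0, 0, 0, -0.0005, 0, 0]' | python3 -m handwheel | egrep 'pos|ft'; echo '[0, 0, 0.0003, 0, 0, 0, 0.0005, 0, 0, 0, 0.0005, 0, 0, 0, 0.0005, 0, 0, 0, 0.0005, 0]' | python3 -m handwheel >/dev/null; python3 st.py
```

```text
position: [0.4213, -0.1492, 0.1173]
ft_force: [-0.1, -0.7, -1.7]
t 15.82 p [ 0.4212 -0.1492  0.1169] yaw_y 61.82 tilt [0.0002 0.0002] F [ 0.1 -0.5  0.1] w 0.25 eff [  0.3 -33.5  22.2   0.    0.1  -0.1]
```

```bash
echo '[0, 0, 0.0003, 0, 0, 0, 0.0005, 0, 0, 0, 0.0005, 0, 0, 0, 0.0005, 0, 0, 0, 0.0005, 0]' | python3 -m handwheel |egrep 'pos|ft'; python3 st.py; python3 - <<'E'
from h import *
o=bot.get_obs(); print(o['wrist_torque'])
E
```

```text
position: [0.4213, -0.1493, 0.1164]
ft_force: [-0.4, 0.6, 0.5]
t 16.23 p [ 0.4213 -0.1493  0.1164] yaw_y 61.82 tilt [0.0003 0.0001] F [-0.4  0.6  0.5] w 0.248 eff [  0.2 -32.8  21.8  -0.1  -0.   -0.2]
[ 0.04928447  0.07293801 -0.15626881]
```

```bash
cat > f.py <<'E'
from h import *
o=bot.get_obs(); p=o['position']; F=o['ft_force']; R=o['eef_rot']; n=np.array([.4726,.8813]);t=np.array([.8813,-.4726])
print('t %.2f'%o['t'],'n %.2f t %.2f z %.2f mm'%(p[:2]@n*1e3,p[:2]@t*1e3,p[2]*1e3),'yaw %.2f'%np.degrees(np.arctan2(R[1,1],R[0,1])),'Fn %.1f Ft %.1f Fz %.1f'%(F[:2]@n,F[:2]@t,F[2]),'tau n,t,z',(o['wrist_torque'][:2]@n).round(3),(o['wrist_torque'][:2]@t).round(3),o['wrist_torque'][2].round(3))
E
python3 f.py; echo '[0, 0, 0, 0.002, 0, 0, 0, 0.004, 0, 0, 0, 0.004, 0, 0, 0, 0.004]' | python3 -m handwheel >/dev/null; python3 f.py; echo '[0, 0, 0.0003, 0, 0, 0, 0.0005, 0, 0, 0, 0.0005, 0, 0, 0, 0.0005, 0, 0, 0, 0.0005, 0]' | python3 -m handwheel >/dev/null; python3 f.py
```

```text
t 16.23 n 67.55 t 441.80 z 116.44 mm yaw 61.82 Fn 0.4 Ft -0.6 Fz 0.5 tau n,t,z 0.088 0.009 -0.156
t 16.57 n 67.56 t 441.77 z 116.36 mm yaw 61.61 Fn 0.3 Ft -0.3 Fz 2.0 tau n,t,z 0.039 0.008 0.076
t 16.98 n 67.56 t 441.82 z 115.89 mm yaw 61.60 Fn -0.0 Ft 0.2 Fz 3.0 tau n,t,z 0.066 0.076 0.078
```

```bash
echo '[0, 0, 0, -0.0012, 0, 0, 0, -0.0012, 0, 0, 0, -0.0012]' | python3 -m handwheel >/dev/null; python3 f.py; echo '[0, 0, 0.0003, 0, 0, 0, 0.0005, 0, 0, 0, 0.0005, 0, 0, 0, 0.0005, 0, 0, 0, 0.0005, 0]' | python3 -m handwheel >/dev/null; python3 f.py
```

```text
t 17.23 n 67.54 t 441.80 z 115.90 mm yaw 61.66 Fn 0.8 Ft 0.0 Fz 2.7 tau n,t,z 0.045 0.19 0.001
t 17.65 n 67.55 t 441.86 z 115.47 mm yaw 61.67 Fn 0.6 Ft -0.6 Fz 5.2 tau n,t,z 0.1 0.235 0.019
```

```bash
python3 - <<'E'
from rack import *
W0=np.load('Wm.npy'); W=np.nanmedian(np.array([world('top',bot.capture('top')[1]) for _ in range(6)]),0)
im,_=bot.capture('top'); cv2.imwrite('pics/c4.png',cv2.resize(im[170:340,300:520,::-1],(770,595),interpolation=cv2.INTER_CUBIC))
n=np.array([.4726,.8813])
for nm,w in(('before',W0),('now',W)): print(nm,[round(float(a[0][:2]@n*1e3),1) for a in fit(w,im,.062)])
E
```

```text
before [-30.2, -7.7, 10.4, 35.2, 53.4, 83.9, 101.9, 136.3, 154.4, 192.6]
now [136.4, 154.3, 192.5]
```

```bash
echo '[0, 0, -0.0005, 0, 0, 0, -0.001, 0, 0, 0, -0.0015, 0, 0, 0, -0.0015, 0]' | python3 -m handwheel >/dev/null; python3 f.py; for s in 1; do echo '[0, 0.0002, 0, 0, 0, 0.0003, 0, 0, 0, 0.0003, 0, 0, 0, 0.0003, 0, 0]' | python3 -m handwheel >/dev/null; python3 f.py; done
echo '[0, -0.0003, 0, 0, 0, -0.0006, 0, 0, 0, -0.0006, 0, 0, 0, -0.0006, 0, 0]' | python3 -m handwheel >/dev/null; python3 f.py
echo '[0, -0.0003, 0, 0, 0, -0.0003, 0, 0, 0, -0.0003, 0, 0, 0, -0.0003, 0, 0]' | python3 -m handwheel >/dev/null; python3 f.py
```

```text
t 18.33 n 67.50 t 441.45 z 115.96 mm yaw 61.66 Fn 2.1 Ft 3.1 Fz -6.0 tau n,t,z -0.747 0.43 0.02
t 18.67 n 67.58 t 441.21 z 116.64 mm yaw 61.66 Fn -0.3 Ft 1.5 Fz -4.7 tau n,t,z -0.183 0.161 0.06
t 19.00 n 67.43 t 441.22 z 116.84 mm yaw 61.67 Fn 1.3 Ft -0.7 Fz -3.1 tau n,t,z 0.196 0.625 -0.036
t 19.33 n 67.32 t 441.31 z 116.84 mm yaw 61.68 Fn 4.1 Ft -2.1 Fz -0.9 tau n,t,z 0.482 1.149 0.018
```

View pics/c4.png

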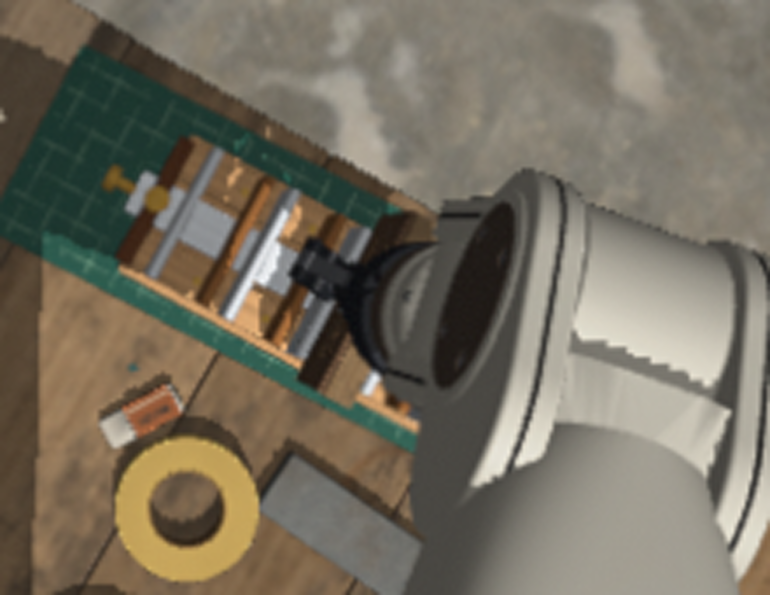

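```bash
echo '[0, 0.0003, 0, 0, 0, 0.0005, 0, 0, 0, 0.0005, 0.0005, 0, 0, 0.0005, 0.001, 0, 0, 0.0005, 0.001, 0]' | python3 -m handwheel >/dev/null; python3 f.py; echo '[0, 0, 0, 0, 0, 0, 0.0003, 0, 0, 0, 0.0005, 0, 0, 0, 0.0005, 0]' | python3 -m handwheel >/dev/null; python3 f.py
```

```text
t 19.75 n 67.45 t 442.00 z 116.09 mm yaw 61.67 Fn 2.8 Ft -1.9 Fz 1.7 tau n,t,z 0.533 0.954 0.007
t 20.08 n 67.43 t 442.14 z 115.70 mm yaw 61.66 Fn 3.7 Ft -2.0 Fz 3.8 tau n,t,z 0.485 1.017 0.017
```

```bash
echo '[0, 0.0002, 0, 0, 0, 0.0004, 0, 0, 0, 0.0004, 0, 0, 0, 0.0004, 0, 0]' | python3 -m handwheel >/dev/null; python3 f.py
echo '[0, 0, 0, 0, 0, 0, 0, 0, 0, 0, 0, 0, 0, 0, 0, 0, 0, 0, 0, 0]' | python3 -m handwheel 0.45 |egrep 'width|grasp'; python3 f.py
python3 - <<'E'
from h import *
W=np.nanmedian(np.array([world('top',bot.capture('top')[1]) for _ in range(5)]),0); n=np.array([.4726,.8813]);t=np.array([.8813,-.4726]); p=bot.get_obs()['position'][:2]
N=W[...,:2]@n-p@n; T=W[...,:2]@t-p@t; z=W[...,2]
for e in(-1,1):
    k=(abs(N)<.03)&(T*e>.025)&(T*e<.065)&(abs(z-.15)<.012); print(e,k.sum(),'ztop',np.median(z[k]),'N',np.percentile(N[k],[2,50,98]).round(4))
f=(N>0)&(N<.02)&(abs(T)<.06)&(z>.085)&(z<.14)
A=np.c_[T[f],z[f]-.11,np.ones(f.sum())]; c,*_=np.linalg.lstsq(A,N[f],rcond=None); print(f.sum(),'yaw,tilt deg, off',np.degrees(c[:2]),c[2])
np.save('W2.npy',W)
E
```

```text
t 20.42 n 67.51 t 442.19 z 115.55 mm yaw 61.65 Fn 2.3 Ft -1.2 Fz 4.6 tau n,t,z 0.248 0.547 0.071
width: 0.451
grasp_force: 0.0
t 20.83 n 67.45 t 441.62 z 115.05 mm yaw 61.64 Fn 0.5 Ft 0.3 Fz -0.3 tau n,t,z 0.006 0.008 -0.043
-1 184 ztop 0.15010750373529702 N [-0.0104  0.0022  0.0113]
1 88 ztop 0.15013959404590577 N [-0.0064  0.0055  0.0114]
165 yaw,tilt deg, off [ 0.04803743 -0.40776684] 0.011431254764619002
```

```bash
echo '[0, 0, -0.0005, 0, 0, 0, -0.0005, 0, 0, 0, -0.0005, 0, 0, 0, -0.0005, 0]' | python3 -m handwheel >/dev/null; python3 f.py; echo '[0, 0, 0, 0, 0, 0, 0, 0, 0, 0, 0, 0, 0, 0, 0, 0, 0, 0, 0, 0]' | python3 -m handwheel 0.0|egrep 'width|grasp'; python3 f.py
echo '[0, 0, -0.0005, 0, 0, 0, -0.001, 0, 0, 0, -0.0017, 0, 0, 0, -0.0017, 0, 0, 0, -0.0017, 0]' | python3 -m handwheel >/dev/null; python3 f.py;echo '[0, 0, 0, 0, 0, 0, 0, 0]' | python3 -m handwheel >/dev/null; python3 f.py
```

```text
t 21.42 n 67.76 t 441.74 z 115.85 mm yaw 61.66 Fn -0.1 Ft -0.3 Fz 1.0 tau n,t,z 0.029 0.045 0.033
width: 0.251
grasp_force: 59.7
t 21.83 n 67.77 t 441.73 z 115.83 mm yaw 61.67 Fn -0.3 Ft -0.0 Fz -0.3 tau n,t,z 0.034 -0.001 0.079
t 22.25 n 67.75 t 441.37 z 117.50 mm yaw 61.66 Fn -0.3 Ft -0.3 Fz -1.7 tau n,t,z 0.039 0.045 -0.029
t 22.42 n 67.75 t 441.69 z 117.74 mm yaw 61.66 Fn -0.1 Ft -1.0 Fz -1.2 tau n,t,z 0.096 0.037 0.051
```

```bash
echo '[0, 0, 0.0004, 0, 0, 0, 0.0008, 0, 0, 0, 0.001, 0, 0, 0, 0.001, 0, 0, 0, 0.001, 0]' | python3 -m handwheel >/dev/null; python3 f.py;echo '[0, 0, 0.0003, 0, 0, 0, 0.0006, 0, 0, 0, 0.001, 0, 0, 0, 0.001, 0, 0, 0, 0.001, 0]' | python3 -m handwheel >/dev/null; python3 f.py; echo '[0, 0, 0, 0, 0, 0, 0.0003, 0, 0, 0, 0.0005, 0, 0, 0, 0.0005, 0, 0, 0, 0.0005, 0]' | python3 -m handwheel >/dev/null; python3 f.py
```

```text
t 22.83 n 67.78 t 442.00 z 116.87 mm yaw 61.66 Fn -0.0 Ft -1.3 Fz 2.4 tau n,t,z 0.082 -0.025 0.112
t 23.25 n 67.79 t 442.06 z 115.85 mm yaw 61.66 Fn -0.4 Ft -0.5 Fz 4.7 tau n,t,z 0.114 -0.059 0.058
t 23.67 n 67.79 t 442.13 z 115.38 mm yaw 61.66 Fn -0.9 Ft -0.7 Fz 6.2 tau n,t,z 0.15 -0.004 0.053
```

```bash
python3 - <<'E'
from rack import *
ims=[bot.capture('top')[0] for _ in range(3)]; im1=np.mean(ims,0).astype(np.float32); cv2.imwrite('pics/top5.png',im1[...,::-1])
im0=cv2.imread('pics/top0.png')[...,::-1].astype(np.float32)
g0=im0.mean(2);g1=im1.mean(2)
def reg(u0,u1,v0,v1):
    t=g0[v0:v1,u0:u1]; Wp=np.eye(2,3,dtype=np.float32)
    cc,Wp=cv2.findTransformECC(g0[v0:v1,u0:u1],g1[v0:v1,u0:u1],Wp,cv2.MOTION_TRANSLATION,(3,200,1e-6),None,3)
    return cc,Wp[:,2].round(3)
for nm,b in dict(pull=(326,347,212,233),rackwood=(318,335,228,250),metal5=(338,368,208,254),wood5=(352,376,216,262),mat=(305,330,190,210)).items():
    try: print(nm,*reg(*b))
    except Exception as e: print(nm,'fail')
E
python3 f.py
```

```text
pull 0.9030507708319155 [ 0.439 -0.549]
rackwood fail
metal5 0.848106050811307 [0.206 0.007]
wood5 0.7912143773399049 [0.072 0.014]
mat 0.9958690573154964 [-0.044 -0.01 ]
t 23.82 n 67.76 t 442.11 z 115.37 mm yaw 61.66 Fn 0.4 Ft -0.5 Fz 5.4 tau n,t,z 0.182 -0.082 0.082[ WARN:0@2.614] global loadsave.cpp:1063 imwrite_ Unsupported depth image for selected encoder is fallbacked to CV_8U.
```

```bash
python3 - <<'E'
from rack import *
im=cv2.imread('pics/top5.png'); c5=cv2.resize(im[170:340,300:520],(770,595),interpolation=cv2.INTER_CUBIC); c4=cv2.imread('pics/c4.png')
g0=c4.mean(2).astype(np.float32);g1=c5.mean(2).astype(np.float32)
def reg(u0,u1,v0,v1):
    Wp=np.eye(2,3,dtype=np.float32)
    cc,Wp=cv2.findTransformECC(g0[v0:v1,u0:u1],g1[v0:v1,u0:u1],Wp,cv2.MOTION_TRANSLATION,(3,300,1e-7),None,3)
    s=Wp[:,2]/3.5; return round(cc,4),s.round(3),'along +n px',round(float(s@np.array([-.88,-.47])),3)
for nm,b in dict(pull=(95,172,158,215),metal5=(140,225,140,285),metal4=(215,305,185,325),wood5=(195,275,170,310),woodend=(112,150,195,270),mat=(20,100,60,160)).items():
    try: print(nm,*reg(*b))
    except Exception as e: print(nm,'fail')
E
```

```text
pull 0.9998 [-0.     0.002] along +n px -0.001
metal5 0.9998 [ 0.002 -0.002] along +n px -0.001
metal4 0.9992 [-0.018 -0.015] along +n px 0.023
wood5 0.9999 [-0.003 -0.003] along +n px 0.004
woodend 0.9998 [ 0.006 -0.005] along +n px -0.003
mat 0.9641 [ 0.053 -0.072] along +n px -0.012
```

```bash
echo '[0, 0, 0, -0.0008, 0, 0, 0, -0.0008, 0, 0, 0.0003, -0.0008, 0, 0, 0.0005, -0.0008, 0, 0, 0.0005, -0.0008]' | python3 -m handwheel >/dev/null; python3 f.py; echo '[0, 0, 0.0003, 0, 0, 0, 0.0005, 0, 0, 0, 0.0005, 0, 0, 0, 0.0005, 0]' | python3 -m handwheel >/dev/null; python3 f.py
```

```text
t 24.23 n 67.80 t 442.16 z 115.02 mm yaw 61.70 Fn 0.7 Ft -2.4 Fz 5.3 tau n,t,z 0.27 -0.032 -0.007
t 24.57 n 67.79 t 442.21 z 114.65 mm yaw 61.69 Fn -0.7 Ft -0.7 Fz 7.0 tau n,t,z 0.272 -0.066 0.04
```

```bash
echo '[0, 0, 0, 0.003, 0, 0, 0, -0.003, 0, 0, 0, 0.003, 0, 0, 0, -0.003, 0, 0, 0, 0]' | python3 -m handwheel >/dev/null; python3 f.py; echo '[0, 0.0003, 0, 0, 0, -0.0003, 0, 0, 0, 0.0003, 0, 0, 0, -0.0003, 0, 0, 0, 0, 0, 0]' | python3 -m handwheel >/dev/null; python3 f.py;  echo '[0, 0, 0, 0, 0, 0, 0, 0]' | python3 -m handwheel >/dev/null; python3 f.py; echo '[0, 0, 0.0003, 0.002, 0, 0, 0.0005, -0.002, 0, 0, 0.0005, 0.002, 0, 0, 0.0005, -0.001, 0, 0, 0.0005, 0]' | python3 -m handwheel >/dev/null; python3 f.py
```

```text
t 24.98 n 67.79 t 442.23 z 114.64 mm yaw 61.69 Fn -0.2 Ft -1.0 Fz 5.7 tau n,t,z 0.208 -0.052 0.046
t 25.40 n 67.78 t 442.22 z 114.58 mm yaw 61.69 Fn -0.7 Ft -1.0 Fz 6.7 tau n,t,z 0.193 -0.166 0.041
t 25.57 n 67.78 t 442.23 z 114.59 mm yaw 61.70 Fn -0.1 Ft -0.8 Fz 7.1 tau n,t,z 0.286 -0.069 0.051
t 25.98 n 67.79 t 442.30 z 114.28 mm yaw 61.70 Fn -1.3 Ft -1.8 Fz 7.4 tau n,t,z 0.308 -0.045 0.098
```

```bash
cat > chk.py <<'E'
from rack import *
import sys
ref=cv2.imread('pics/c4.png')
im=bot.capture('top')[0][...,::-1]; c5=cv2.resize(np.ascontiguousarray(im[170:340,300:520]),(770,595),interpolation=cv2.INTER_CUBIC)
g0=ref.mean(2).astype(np.float32);g1=c5.mean(2).astype(np.float32)
for nm,(u0,u1,v0,v1) in dict(pull=(95,172,158,215),metal5=(140,225,140,285),metal4=(215,305,185,325),wood5=(195,275,170,310),woodend=(112,150,195,270)).items():
    cc,Wp=cv2.findTransformECC(g0[v0:v1,u0:u1],g1[v0:v1,u0:u1],np.eye(2,3,dtype=np.float32),cv2.MOTION_TRANSLATION,(3,300,1e-7),None,3)
    s=Wp[:,2]/3.5; print(nm,round(cc,4),'+n px',round(float(s@np.array([-.88,-.47])),3),end='; ')
W=np.nanmedian(np.array([world('top',bot.capture('top')[1]) for _ in range(3)]),0); n=np.array([.4726,.8813]);t=np.array([.8813,-.4726]); p=bot.get_obs()['position']
N=W[...,:2]@n-p[:2]@n; T=W[...,:2]@t-p[:2]@t; z=W[...,2]
for e in(-1,1):
    k=(abs(N)<.03)&(T*e>.025)&(T*e<.065)&(abs(z-p[2]-.035)<.01); print('\n',e,k.sum(),'ztop-tcp',np.mean(z[k]-p[2]).round(5),'N',np.percentile(N[k],[2,98]).round(4),end='')
k=(abs(N)<.015)&(abs(T)<.065)&(abs(z-p[2]-.035)<.01); print('\nT ext',np.percentile(T[k],[1,99]))
E
python3 chk.py; python3 f.py
```

```text
pull 0.9998 +n px -0.003; metal5 0.9998 +n px 0.001; metal4 0.9986 +n px 0.015; wood5 0.9999 +n px 0.002; woodend 0.9876 +n px -0.001; 
 -1 181 ztop-tcp 0.03382 N [-0.0104  0.0115]
 1 87 ztop-tcp 0.03358 N [-0.0066  0.0115]
T ext [-0.05938678  0.05998926]
t 26.18 n 67.78 t 442.29 z 114.28 mm yaw 61.70 Fn -0.2 Ft -0.8 Fz 8.6 tau n,t,z 0.291 -0.132 0.039
```

```bash
python3 - <<'E'
from rack import *
n=np.array([.4726,.8813]);t=np.array([.8813,-.4726])
def m(W,p):
    N=W[...,:2]@n-p[:2]@n; T=W[...,:2]@t-p[:2]@t; z=W[...,2]
    r=[]
    for e in(-1,1):
        k=(abs(N)<.008)&(T*e>.025)&(T*e<.055)&(abs(z-p[2]-.035)<.01); r.append((k.sum(),np.median(z[k]).round(5),(np.median(z[k])-p[2]).round(5)))
    return r
print(m(np.load('W1.npy'),np.array([.3809,-.2244,.1993])))
P=lambda nn,tt,z:np.r_[nn*n+tt*t,z]
print(m(np.load('W2.npy'),P(.06745,.44162,.11505)))
W=np.nanmedian(np.array([world('top',bot.capture('top')[1]) for _ in range(4)]),0); np.save('W3.npy',W)
print(m(W,bot.get_obs()['position']))
E
```

```text
[(np.int64(139), np.float64(0.23392), np.float64(0.03462)), (np.int64(100), np.float64(0.23408), np.float64(0.03478))]
[(np.int64(98), np.float64(0.15017), np.float64(0.03512)), (np.int64(36), np.float64(0.15012), np.float64(0.03507))]
[(np.int64(98), np.float64(0.1486), np.float64(0.03431)), (np.int64(39), np.float64(0.14846), np.float64(0.03417))]
```

```bash
echo '[0, 0, -0.0005, 0, 0, 0, -0.001, 0, 0, 0, -0.001, 0, 0, 0, -0.001, 0]' | python3 -m handwheel >/dev/null; python3 f.py; echo '[0, 0.0002, 0, 0, 0, 0.0004, 0, 0, 0, 0.0004, 0, 0, 0, 0.0004, 0, 0]' | python3 -m handwheel >/dev/null; python3 f.py; echo '[0, -0.0002, 0, 0, 0, -0.0004, 0, 0, 0, -0.0004, 0, 0, 0, -0.0004, 0, 0]' | python3 -m handwheel >/dev/null; python3 f.py;echo '[0, -0.0002, 0, 0, 0, -0.0004, 0, 0, 0, -0.0004, 0, 0, 0, -0.0004, 0, 0]' | python3 -m handwheel >/dev/null; python3 f.py; echo '[0, 0.0002, 0, 0, 0, 0.0004, 0, 0, 0, 0.0004, 0, 0, 0, 0.0004, 0, 0]' | python3 -m handwheel >/dev/null; python3 f.py
```

```text
t 26.72 n 67.77 t 442.23 z 114.31 mm yaw 61.70 Fn 0.2 Ft 2.8 Fz -1.0 tau n,t,z -0.616 0.093 -0.018
t 27.05 n 67.86 t 442.11 z 114.34 mm yaw 61.70 Fn -1.8 Ft 4.8 Fz -4.4 tau n,t,z -1.0 -0.382 -0.01
t 27.38 n 67.81 t 442.03 z 114.35 mm yaw 61.70 Fn -0.9 Ft 4.4 Fz -5.0 tau n,t,z -1.234 -0.225 -0.015
t 27.72 n 67.75 t 442.00 z 114.34 mm yaw 61.71 Fn -0.1 Ft 4.8 Fz -4.5 tau n,t,z -1.132 -0.012 -0.006
t 28.05 n 67.80 t 441.98 z 114.34 mm yaw 61.71 Fn -1.0 Ft 5.3 Fz -4.9 tau n,t,z -1.18 -0.186 -0.019
```

The block is clamped on both sides with no free play and needs about 10 N to move, so slot 3 does not take it gently. I'll withdraw and offer slot 4, then use its free play to confirm the widths.

```bash
echo '[0, 0, -0.001, 0, 0, 0, -0.002, 0, 0, 0, -0.003, 0, 0, 0, -0.004, 0, 0, 0, -0.005, 0]' | python3 -m handwheel >/dev/null; python3 f.py; echo '[0, 0, -0.007, 0, 0, 0, -0.015, 0, 0, 0, -0.02, 0, 0, 0, -0.02, 0, 0, 0, -0.02, 0]' | python3 -m handwheel >/dev/null; python3 f.py; echo '[0, 0, 0, 0, 0, 0, 0, 0]' | python3 -m handwheel >/dev/null; python3 f.py; python3 chk.py
```

```text
t 28.47 n 67.89 t 440.27 z 119.40 mm yaw 61.72 Fn 0.2 Ft 0.4 Fz -1.1 tau n,t,z -0.069 0.011 0.041
t 28.88 n 67.88 t 442.23 z 140.33 mm yaw 61.71 Fn 0.3 Ft 0.1 Fz -1.2 tau n,t,z 0.015 -0.002 0.058
t 29.05 n 67.72 t 441.44 z 139.29 mm yaw 61.71 Fn 0.0 Ft 0.4 Fz -2.6 tau n,t,z -0.043 -0.027 -0.024
pull 0.9998 +n px -0.004; metal5 0.9766 +n px 0.044; metal4 0.9303 +n px 0.035; wood5 0.985 +n px 0.04; woodend 0.9799 +n px -0.034; 
 -1 197 ztop-tcp 0.03389 N [-0.0106  0.0114]
 1 91 ztop-tcp 0.03369 N [-0.0064  0.0115]
T ext [-0.05940708  0.06029688]
```

```bash
echo '[0, 0.02, 0, 0, 0, 0.04, 0, 0, 0, 0.05, 0, 0, 0, 0.05, 0.007, 0, 0, 0.05, 0.014, 0]' | python3 -m handwheel >/dev/null; python3 f.py; echo '[0, 0, 0, 0, 0, 0, 0, 0, 0, 0, 0, 0, 0, 0, 0, 0]' | python3 -m handwheel >/dev/null; python3 f.py;  echo '[0, 0, 0.001, 0, 0, 0, 0.002, 0, 0, 0, 0.003, 0, 0, 0, 0.004, 0, 0, 0, 0.005, 0]' | python3 -m handwheel >/dev/null; python3 f.py; echo '[0, 0, 0.001, 0, 0, 0, 0.002, 0, 0, 0, 0.003, 0, 0, 0, 0.003, 0, 0, 0, 0.003, 0]' | python3 -m handwheel >/dev/null; python3 f.py
```

```text
t 29.67 n 117.95 t 442.00 z 125.17 mm yaw 61.79 Fn 0.0 Ft -0.3 Fz -1.9 tau n,t,z 0.029 -0.092 0.038
t 30.00 n 117.23 t 441.94 z 125.60 mm yaw 61.65 Fn 0.2 Ft 0.5 Fz -1.4 tau n,t,z -0.008 -0.059 0.003
t 30.42 n 117.75 t 441.81 z 120.43 mm yaw 61.71 Fn 0.5 Ft 0.5 Fz -1.6 tau n,t,z 0.02 0.035 -0.005
t 30.83 n 117.76 t 441.75 z 117.43 mm yaw 61.71 Fn -0.4 Ft -0.5 Fz -1.3 tau n,t,z 0.027 0.044 0.043
```

```bash
echo '[0, 0, 0.002, 0, 0, 0, 0.004, 0, 0, 0, 0.006, 0, 0, 0, 0.008, 0, 0, 0, 0.009, 0]' | python3 -m handwheel >/dev/null; python3 f.py; echo '[0, -0.0005, 0, 0, 0, -0.001, 0, 0, 0, -0.0015, 0, 0, 0, -0.0015, 0, 0, 0, -0.0015, 0, 0]' | python3 -m handwheel >/dev/null; python3 f.py; echo '[0, -0.0003, 0, 0, 0, -0.0004, 0, 0, 0, -0.0004, 0, 0, 0, -0.0004, 0, 0]' | python3 -m handwheel >/dev/null; python3 f.py
```

```text
t 31.25 n 117.70 t 441.53 z 108.09 mm yaw 61.71 Fn -0.7 Ft -0.3 Fz -2.1 tau n,t,z -0.016 -0.039 0.046
t 31.67 n 116.23 t 441.88 z 108.61 mm yaw 61.70 Fn 0.0 Ft -0.1 Fz -1.6 tau n,t,z 0.047 -0.055 0.003
t 32.00 n 115.87 t 441.83 z 108.53 mm yaw 61.71 Fn 0.4 Ft 0.3 Fz -1.2 tau n,t,z -0.054 -0.016 0.061
```

```bash
echo '[0, -0.0002, 0, 0, 0, -0.0002, 0, 0, 0, -0.0002, 0, 0]' | python3 -m handwheel >/dev/null; python3 f.py; echo '[0, -0.0002, 0, 0, 0, -0.0002, 0, 0, 0, -0.0002, 0, 0]' | python3 -m handwheel >/dev/null; python3 f.py; echo '[0, -0.0002, 0, 0, 0, -0.0002, 0, 0, 0, -0.0002, 0, 0]' | python3 -m handwheel >/dev/null; python3 f.py
```

```text
t 32.25 n 115.77 t 441.83 z 108.54 mm yaw 61.71 Fn 1.5 Ft -0.3 Fz -1.7 tau n,t,z 0.046 0.154 -0.009
t 32.50 n 115.75 t 441.81 z 108.55 mm yaw 61.72 Fn 2.1 Ft -0.4 Fz -1.8 tau n,t,z 0.054 0.43 -0.007
t 32.75 n 115.68 t 441.81 z 108.56 mm yaw 61.72 Fn 2.3 Ft 0.3 Fz -1.5 tau n,t,z 0.147 0.759 0.038
```

```bash
echo '[0, 0.001, 0, 0, 0, 0.002, 0, 0, 0, 0.003, 0, 0, 0, 0.004, 0, 0, 0, 0.004, 0, 0]' | python3 -m handwheel >/dev/null; python3 f.py; echo '[0, 0.0002, 0, 0, 0, 0.0002, 0, 0, 0, 0.0002, 0, 0]' | python3 -m handwheel >/dev/null; python3 f.py; echo '[0, 0.0002, 0, 0, 0, 0.0002, 0, 0, 0, 0.0002, 0, 0]' | python3 -m handwheel >/dev/null; python3 f.py; echo '[0, 0.0002, 0, 0, 0, 0.0002, 0, 0, 0, 0.0002, 0, 0]' | python3 -m handwheel >/dev/null; python3 f.py
```

```text
t 33.17 n 119.23 t 441.81 z 108.47 mm yaw 61.71 Fn -0.2 Ft -0.4 Fz -1.9 tau n,t,z 0.008 0.018 -0.037
t 33.42 n 119.41 t 441.80 z 108.50 mm yaw 61.71 Fn 0.9 Ft 0.5 Fz -1.1 tau n,t,z 0.0 0.047 -0.009
t 33.67 n 119.65 t 441.80 z 108.51 mm yaw 61.71 Fn 0.6 Ft -0.1 Fz -1.5 tau n,t,z 0.012 0.063 0.021
t 33.92 n 119.77 t 441.79 z 108.52 mm yaw 61.70 Fn -0.0 Ft 0.7 Fz -1.0 tau n,t,z 0.011 -0.115 0.032
```

```bash
echo '[0, -0.001, 0, 0, 0, -0.002, 0, 0, 0, -0.002, 0.005, 0, 0, -0.002, 0.010, 0, 0, -0.002, 0.014, 0]' | python3 -m handwheel >/dev/null; python3 f.py; echo '[0, 0, 0.004, 0, 0, 0, 0.008, 0, 0, 0, 0.012, 0, 0, 0, 0.015, 0, 0, 0, 0.015, 0]' | python3 -m handwheel >/dev/null; python3 f.py; echo '[0, 0, 0, 0, 0, 0, 0.001, 0, 0, 0, 0.001, 0, 0, 0, 0.001, 0]' | python3 -m handwheel >/dev/null; python3 f.py
```

```text
t 34.33 n 117.76 t 441.50 z 93.77 mm yaw 61.70 Fn 0.1 Ft 0.1 Fz -1.6 tau n,t,z 0.018 -0.002 -0.011
t 34.75 n 117.74 t 441.23 z 78.70 mm yaw 61.71 Fn 0.2 Ft 0.2 Fz -2.3 tau n,t,z 0.042 0.001 -0.021
t 35.08 n 117.91 t 441.95 z 78.67 mm yaw 61.71 Fn 0.2 Ft -0.9 Fz -2.6 tau n,t,z 0.008 0.035 -0.044
```

```bash
echo '[0, 0, 0.0005, 0, 0, 0, 0.001, 0, 0, 0, 0.0015, 0, 0, 0, 0.0015, 0, 0, 0, 0.0015, 0]' | python3 -m handwheel >/dev/null; python3 f.py; echo '[0, 0, 0.0005, 0, 0, 0, 0.0005, 0, 0, 0, 0.0005, 0]' | python3 -m handwheel >/dev/null; python3 f.py; echo '[0, 0, 0.0005, 0, 0, 0, 0.0005, 0, 0, 0, 0.0005, 0]' | python3 -m handwheel >/dev/null; python3 f.py
```

```text
t 35.50 n 117.86 t 441.74 z 76.99 mm yaw 61.71 Fn -0.7 Ft -0.0 Fz -1.2 tau n,t,z -0.003 -0.043 0.022
t 35.75 n 117.87 t 441.76 z 76.49 mm yaw 61.71 Fn 0.2 Ft -0.5 Fz -2.0 tau n,t,z -0.014 -0.007 0.011
t 36.00 n 117.90 t 441.89 z 76.21 mm yaw 61.71 Fn 0.2 Ft -0.5 Fz 0.6 tau n,t,z 0.14 -0.024 -0.036
```

```bash
echo '[0, 0, 0.0003, 0, 0, 0, 0.0003, 0, 0, 0, 0.0003, 0]' | python3 -m handwheel >/dev/null; python3 f.py; echo '[0, 0, 0, 0, 0, 0, 0, 0, 0, 0, 0, 0, 0, 0, 0, 0, 0, 0, 0, 0]' | python3 -m handwheel 0.7 >/dev/null; python3 f.py;  echo '[0, 0, -0.01, 0, 0, 0, -0.03, 0, 0, 0, -0.06, 0, 0, 0, -0.1, 0, 0, 0, -0.14, 0]' | python3 -m handwheel |egrep 'pos|width|ft'
echo '[0.03, -0.03, 0, 0, 0.03, -0.07, 0, 0, 0.03, -0.11, 0, 0, 0.03, -0.15, 0, 0, 0.03, -0.19, 0, 0]' | python3 -m handwheel |egrep 'pos|width|ft'
echo '[0, 0, 0, 0, 0, 0, 0, 0, 0, 0, 0, 0]' | python3 -m handwheel >/dev/null
python3 - <<'E'
from rack import *
im=bot.capture('top')[0]; cv2.imwrite('pics/c6.png',cv2.resize(im[170:340,300:520,::-1],(770,595),interpolation=cv2.INTER_CUBIC)); cv2.imwrite('pics/top6.png',im[...,::-1])
W=np.nanmedian(np.array([world('top',bot.capture('top')[1]) for _ in range(5)]),0)
n=np.array([.4726,.8813]);t=np.array([.8813,-.4726]); N=W[...,:2]@n*1e3; T=W[...,:2]@t*1e3; z=W[...,2]
k=(abs(N-117.8)<20)&(abs(z-.109)<.006)&(abs(T-442)<75); q=np.c_[N[k],T[k]].astype(np.float32); print('top z',np.median(z[k]),cv2.minAreaRect(q))
for e in(-1,1): kk=k&((T-442)*e>25); print(np.median(z[kk]))
kd=(abs(z-.0645)<.004)&(abs(T-442)<60)&(N>130)&(N<200); print('div T',np.percentile(T[kd],[.5,99.5]))
print([round(float(a[0][:2]@n*1e3),1) for a in fit(W,im,.062)])
E
```

```text
t 36.25 n 117.91 t 441.89 z 76.18 mm yaw 61.71 Fn -0.2 Ft -2.3 Fz 5.3 tau n,t,z 0.37 -0.131 -0.007
t 36.67 n 117.84 t 441.80 z 75.54 mm yaw 61.70 Fn 0.3 Ft -0.1 Fz 0.4 tau n,t,z -0.02 0.011 0.016
position: [0.444, -0.1047, 0.2164]
ft_force: [0.7, -0.3, -0.6]
width: 0.699
position: [0.3276, -0.2592, 0.2161]
ft_force: [0.5, -0.3, -0.2]
width: 0.702
top z 0.11044660074976298 ((119.05764770507812, 442.48956298828125), (120.04182434082031, 22.714576721191406), 89.7650375366211)
0.11045783782704643
0.11032976629200264
div T [395.84199922 488.72769668]
[-102.8, -30.2, -7.7, 10.4, 35.3, 53.3, 83.9, 154.3, 192.5]
```

View pics/c6.png

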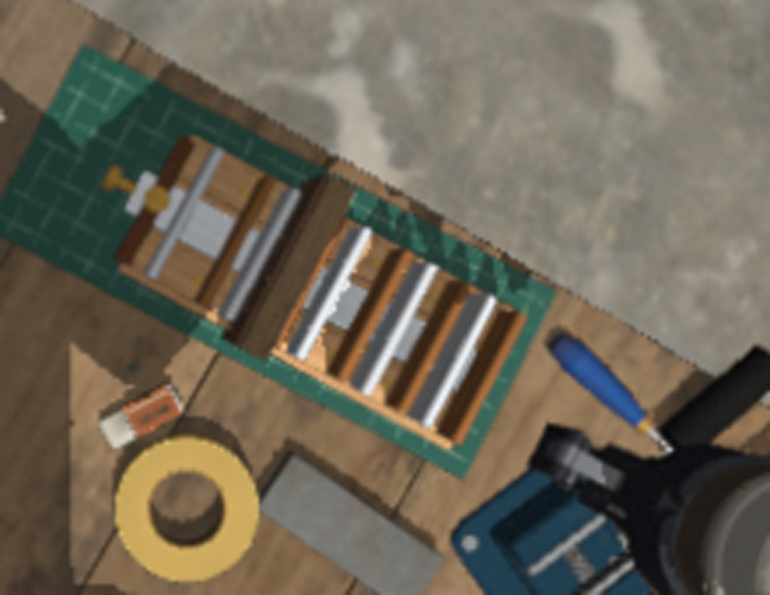

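The block stands in slot 4, from crop pixels (250,345) to (330,180). Its top is level at 110.4 mm and it is 0.2 mm off centre along the slot. The dividers are where they started, and the gripper is clear.

```bash
python3 -c "
from station import bot
print(bot.get_obs()['t'],bot.close_job())"
```

```text
the job is handed in; nothing more can be done
38.05 None
```

The lino block stands upright on the rack floor in slot 4, about 0.2 mm off centre along the slot, with the comb unmoved to within about 0.1 mm; handed in at 38 s. Slots 1 and 2 refused it. Slot 3 was the close call: it jammed about 6 mm in under roughly 10 N, and slot 4's measured play of 3.94 mm puts slot 3 about 0.05 mm too narrow.

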